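# Draw the drying case's sliding front tight with its cam lock

## Task

Close the sloping front of the birch drying case: slide its pane across by the pull bar until it comes up against the rubber seal, and only then turn the winged cam lock, about a quarter turn clockwise, so that it catches the steel keeper and draws the pane fully home. How far it must turn differs from case to case: turn until the gap is drawn in and the wing goes firm, stop there without forcing it, let go, and leave the things around the case where they are.

Things in the scene. Friction and masses are not known exactly. Their poses are not given: they have to be found in the camera images.
- case: Fixed birch case, 460 mm wide, 200 deep, 155 high at the back. Its front slopes at 28 degrees to the bench and faces away from the robot, its high back towards it. Origin on the bench under mid-slope; x level to its back, y along its width, z up. Slope directions: u up the slope = (cos28, 0, sin28), n outward normal = (-sin28, 0, cos28). Face n = 0 passes 100 mm above the origin; stiles and sash stand 14 mm proud of it.
- sash (a joint): Opening of the sliding pane (sash), m: 0 home, grows as it slides along the case's -y (to 0.095). Runs with 1.5 N of friction, stays where left. From 0.005 to 0 a rubber lip pushes back, up to 8 N, so a pane pushed home springs back some mm when let go; below 0 hard rubber stops it. Up to the seal: below 0.007. Drawn home: below 0.001.
- pull_bar (a point): Centre of the wooden pull bar on the sash, standing square off the slope: 14 mm thick along y, 60 mm long up the slope, 36 mm high along n (its foot, 18 mm below this point, is the sash's face). Axes: x up the slope (u), y along the case's width, z out of the slope (n). Moves with the sash.
- cam (a joint): Turn of the cam, rad: 0 open, grows clockwise seen from outside the slope; stop at 2.3; starts at 0 to 0.3; stays where left. It meets the keeper at about 1.1 to 1.6; the pane comes home somewhere from 1.3 to 1.95, by a keeper setting that is not given. Friction 0.3 N m; torque 0.35 to 0.5 N m as the pane comes home, then rising, overstrained from 0.7 N m. Past 0.9 it bars an open pane's way.
- wing (a point): Centre of the cam's steel wing handle: a straight bar 64 mm long, 12 thick, 32 high along n (top 16 mm above this point; the dark eccentric disc, 34 mm across, 20 mm below). It lies on the turning axis, 50 mm out from the n = 0 face, at mid-slope, 50 mm to the case's +y. Axes: x along the wing, y through its thickness, z out along the turning axis (n). With the cam at 0 the wing lies up and down the slope.
- keeper: Hooked steel keeper bar on the sash, 102 mm long, reaching over the fixed stile on the up-slope side of the cam; its top is 30 mm out from the n = 0 face, below the wing. The origin is no special point of it. Nothing, the cam included, may press on it with more than 50 N.
- jar_mid (a point): Glass jar with clip-on lid, 90 mm across, 120 mm high, point half-way up. Bystander.
- turntable_mid (a point): Round white plastic turntable organiser with six cups, 210 mm across, cups to 85 mm high, their sticks and its knob to about 125 mm; point 45 mm up on its axis. Bystander.
- driver_mid (a point): Steel nut driver lying flat, 224 mm long along its x, 26 mm thick; point where handle and shaft meet. Bystander.
- pliers_mid (a point): Pliers lying flat, 185 mm long along their x, 65 mm wide, 20 mm high; point near the middle. Bystander.

How it is judged:
On the way:
1. the pane is slid up to the seal (opening below 7 mm) while the cam is still open (below 0.5 rad) (value of joint sash below 0.007 m and value of joint cam below 0.5 rad), for 0.2 s.
At the end, for the whole second after the job is handed in: The pane is drawn home (opening below 1 mm) and held there by the cam, which is turned more than 1.0 rad; both are at rest (value of joint sash below 0.001 m and value of joint cam above 1 rad and velocity of joint sash between -0.005 and 0.005 m/s and velocity of joint cam between -0.1 and 0.1 rad/s); the robot touches nothing.
It fails at once if the cam is forced: the keeper is pressed with more than 50 N (contact force between keeper and anything else above 50 N).
It fails at once if the glass jar is shifted by more than 20 mm (distance of jar_mid from where it was at the start of the episode above 0.02 m).
It fails at once if the turntable organiser is shifted by more than 20 mm (distance of turntable_mid from where it was at the start of the episode above 0.02 m).
It fails at once if the nut driver is shifted by more than 20 mm (distance of driver_mid from where it was at the start of the episode above 0.02 m).
It fails at once if the pliers is shifted by more than 20 mm (distance of pliers_mid from where it was at the start of the episode above 0.02 m).
It also fails if it takes over 70 s, if anything falls off the work surface, if the arm or the gripper's body presses on something with over 40 N, if the wrist force passes 120 N, or if a joint passes its speed limit or range.

## Robot

A 6-joint arm with a two-finger parallel gripper is mounted at the origin on the work surface. World frame = base frame: x ahead of the robot, y to its left, z up, the work surface at z = 0. Lengths are in m, angles in rad, forces in N, time in s.
With the tool pointing down it reaches from about 0.35 to 0.775 m from the base axis. Payload 5.5 kg.
Tool frame: the origin (TCP) lies midway between the tips of the shut fingers; the grasp point (between the pads) lies 19 mm behind it; z points along the fingers, y is the line along which they close (so a half turn about z gives the same grasp; the last joint's range is limited). The gripper opens to 85 mm and grips with 20 to 120 N. Pads are 22 mm wide; open, the fingers measure 114 mm over their backs; the gripper's body (76 mm by 85 mm) begins 54 mm behind the grasp point. The pads swing forward as they close: fully open they stand 13 mm farther back than shut.
Start: joints at [1.023, 0.313, 0.046, 1.304, 0, 1.431], TCP at [0.228, 0.528, 0.231] pointing down, gripper open.
Joint ranges: [-2.76, 2.76], [-0.86, 1.69], [-1.03, 1.26], [-2.2, 2.34], [-1.47, 1.5], [-3.14, 3.14]. Speed limits (rad/s): [2.57, 2.57, 3.14, 3.14, 3.14, 3.14].

## Interface

Orientations are given as a unit quaternion [w, x, y, z].
In Python, from workcell import env gives the robot as it stands. The module is installed in compiled form; this text tells all that it offers.
- The arm moves only by the tool servo_tool, never from a script. Its argument "increments" is a list of rows, each an object of numbers: "grip": the closure, from 0 (fully open) to 1 (shut); "x", "y", "z": the shift along the tool's x, y, z in mm; "roll": the turn about the tool's z in degrees. In form: [{"grip": .., "x": .., "y": .., "z": .., "roll": ..}, ...]. A call has 1 to 5 rows; each row shifts and turns the commanded pose from where the row before left it, along the tool's axes as they then stand; what a row does not reach is not made up. A row lasts 1/12 s, in which the tool goes at most 41.7 mm and 7.16 degrees, less where a joint would pass 70% of its speed; a pose out of reach is approached as far as the arm can. A call is refused whole if a number of a shift passes 41.7 or a number of a turn 7.16, either way. A call with a gripper value outside its range is refused whole. The fingers move at their own pace and stop on an object; "grip_force" is the grip in N (left out, the last holds). Time passes only in rows, so rows that do not move let the fingers close. It gives the time, the measured TCP pose, the force, the opening and the grip force at its end, in the units of the state.
- env.get_state(): the state, without advancing time (a new reading comes with each control period).
- env.read_camera(name): name is "scene" or "top"; returns the picture (384x512x3 uint8, red, green, blue); there is no depth.
- env.get_calibration(name): a dict with "vertical_fov" (degrees; the focal length in pixels is half the picture's height over the tangent of half this angle, whatever the lens; pixels are square), "cx", "cy" (the principal point, pixels), "rvec" (rotation vector, rad) and "tvec" (3), from world to camera coordinates, as OpenCV has them. Camera axes: x right, y down, z forward; pixel columns grow to the right and rows downward; lengths in m; the calibration is good to about 2 mm. A picture is of the moment at which its call begins. get_calibration takes no time and is no camera call.
- env.hand_in(): hands the job in; it is judged then, once.
The state is a dict: "clock": time; "joint_pos": joint angles; "qvel": joint speeds; "tau": joint torques, N m; "tcp_pos": TCP position; "orientation": TCP orientation; "wrist_force": force on the tool from outside, world axes, zero at the start; "ft_torque": the same for the moment, N m; "finger_gap": finger opening in m; "grip_force": force on a finger pad.
Only numpy, scipy, OpenCV 4.12 (cv2) and the standard library are available. Lean on these libraries where they do the work, as an engineer would, in place of code of your own. Each camera call takes 0.05 s, during which the arm holds its last target. There are 200 camera calls.

## Working session

There is one attempt and no reset: what is moved stays moved. The work goes in short steps, Python scripts to look and compute and a tool call to move; the robot and the scene stay as the last step left them, time stands still between calls to the robot, and variables do not carry over. Pictures are saved under pics/ and viewed, at most 10 in all, crops included, and the job is handed in when it is done.

Besides the shell and the picture viewer there is one more tool, called as a command line: name --argument value ..., lists and objects as JSON in quotes. servo_tool: Moves the arm, as the interface text tells. Its arguments: {"type":"object","properties":{"increments":{"type":"array"},"grip_force":{"type":"number"}},"required":["increments"]}

```bash
mkdir -p pics
python3 - <<'E'
from workcell import env
import cv2
for n in("scene","top"):
    im=env.read_camera(n); cv2.imwrite(f"pics/{n}0.png",cv2.resize(im[:,:,::-1],(768,576),interpolation=cv2.INTER_CUBIC)); cv2.imwrite(f"{n}_raw.png",im[:,:,::-1])
    print(n,env.get_calibration(n))
print(env.get_state())
E
```

```text
scene {'vertical_fov': 56.70460208162341, 'cx': 257.57280457667815, 'cy': 198.18459249061578, 'rvec': array([ 0.68576734,  2.49972854, -1.28607585]), 'tvec': array([ 0.38857699, -0.06525955,  1.71113354])}
top {'vertical_fov': 43.78202961658182, 'cx': 257.1173253697647, 'cy': 198.72193210925315, 'rvec': array([ 2.1882557 , -2.13605199,  0.08953814]), 'tvec': array([0.03173909, 0.4695725 , 1.53805984])}
{'clock': 0.1, 'joint_pos': array([ 1.02342172e+00,  3.13948489e-01,  4.50952232e-02,  1.30359042e+00,
       -1.04500795e-05,  1.43116822e+00]), 'qvel': array([-0.00124006, -0.00139715,  0.00215351,  0.0002909 ,  0.00121779,
       -0.00098533]), 'tau': array([ 3.55406315e-03, -4.81726134e+01,  2.99242812e+01,  1.27216868e-02,
       -5.10059203e-05,  1.03227882e-05]), 'tcp_pos': array([0.22780145, 0.52746006, 0.23048592]), 'orientation': array([-2.72484169e-04,  2.02463800e-01,  9.79289401e-01, -7.77321640e-04]), 'wrist_force': array([ 0.22123387,  0.13676809, -0.72657223]), 'ft_torque': array([ 0.01798272,  0.04714025, -0.0120028 ]), 'grip_force': 0.0, 'finger_gap': 0.08533481849270934}
```

View pics/scene0.png

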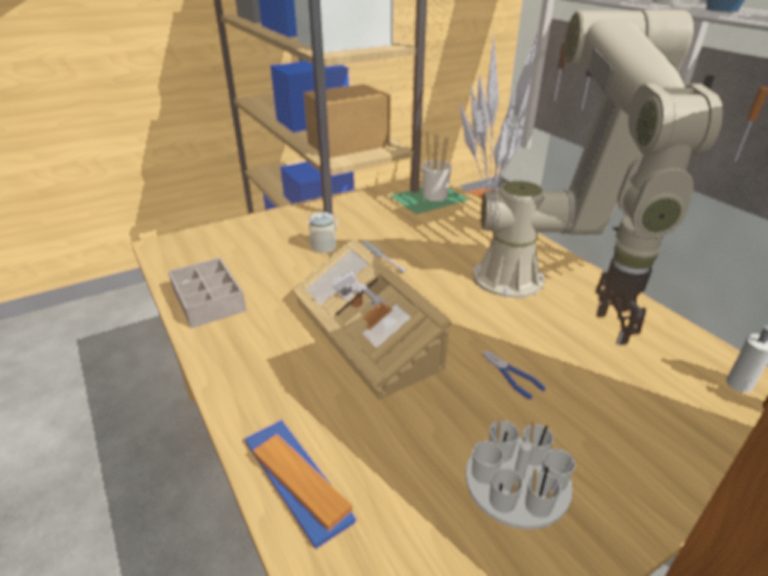

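View pics/top0.png

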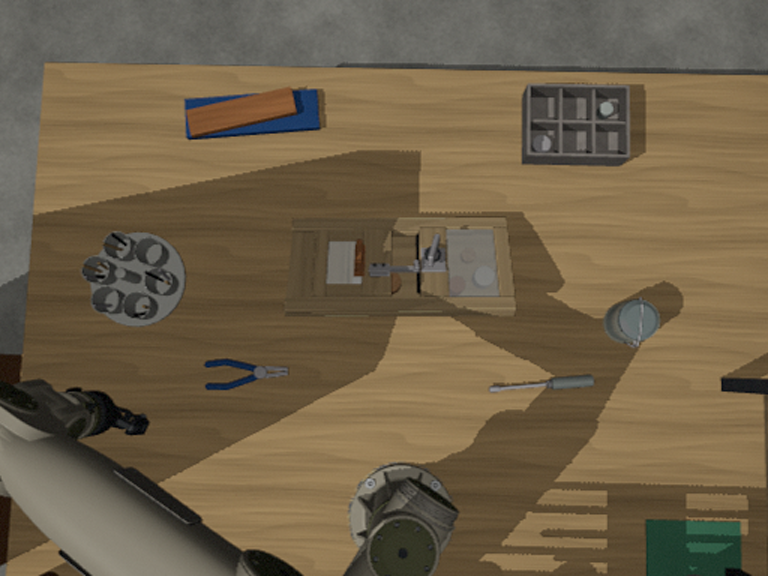

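The top view shows the case at about (285–515, 215–315). The pull bar is at (360, 258), the keeper around (370–445, 268) and the wing at (432, 248). The jar is at (635, 322), the turntable at (135, 278), the pliers at (245, 372) and the driver at (545, 383). I'll zoom in on the case next.

```bash
cat > h.py <<'E'
import cv2,numpy as np
from workcell import env
def cam(n):
    c=env.get_calibration(n); f=192/np.tan(np.radians(c["vertical_fov"]/2))
    K=np.array([[f,0,c["cx"]],[0,f,c["cy"]],[0,0,1]]); return K,cv2.Rodrigues(c["rvec"])[0],np.array(c["tvec"])
def ray(n,p):
    K,R,t=cam(n); d=R.T@np.linalg.solve(K,[p[0],p[1],1]); return -R.T@t,d/np.linalg.norm(d)
def onz(n,p,z):
    o,d=ray(n,p); return o+d*(z-o[2])/d[2]
def proj(n,X):
    K,R,t=cam(n); q=K@(R@np.asarray(X)+t); return q[:2]/q[2]
def tri(p,q):
    o1,d1=ray("top",p); o2,d2=ray("scene",q)
    s=np.linalg.lstsq(np.c_[d1,-d2],o2-o1,rcond=None)[0]; a=o1+s[0]*d1; b=o2+s[1]*d2
    return (a+b)/2,np.linalg.norm(a-b)
E
python3 - <<'E'
import cv2
t=cv2.imread("top_raw.png")[135:220,185:350]; s=cv2.imread("scene_raw.png")[150:270,185:310]
g=lambda i,k:cv2.convertScaleAbs(cv2.resize(i,None,fx=k,fy=k,interpolation=cv2.INTER_CUBIC),alpha=1.5)
cv2.imwrite("pics/topc.png",g(t,4.8)); cv2.imwrite("pics/scenec.png",g(s,4.8))
E
```

```text
(no output)
```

View pics/topc.png

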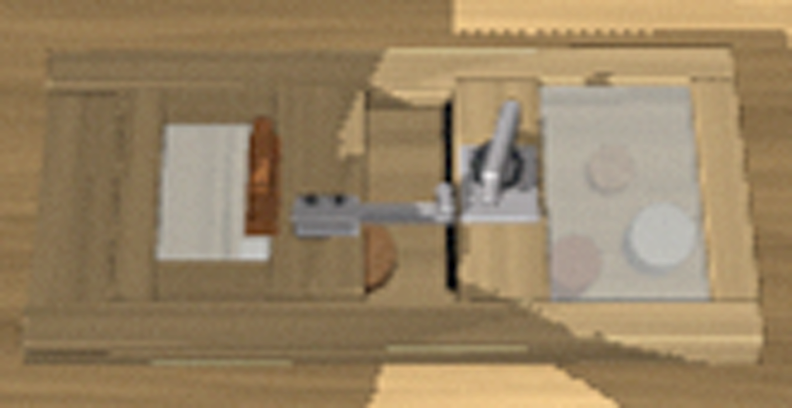

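View pics/scenec.png

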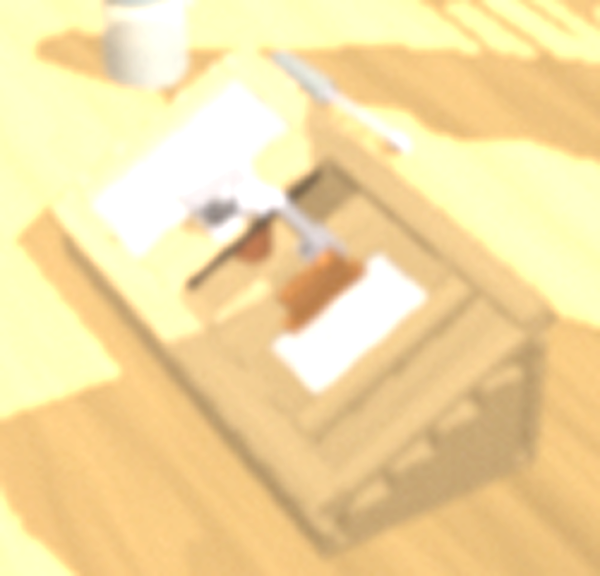

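The top crop shows the bar's top at about (262, 175), leaning from (262, 118) to (262, 235). The wing runs from (512, 103) to (490, 195), so the cam is about 0.2 rad. The case's back corners are near (25, 360) and (760, 365), its front corners near (48, 50) and (733, 50). In the scene crop the bar is at about (318, 290), with the keeper and wing washed out.

Run:
```python
from h import *
np.set_printoptions(precision=4,suppress=True)
T=lambda a,b:(a/4.8+185-.4,b/4.8+135-.4); S=lambda a,b:(a/4.8+185-.4,b/4.8+150-.4)
for nm,p,z in[("backL",(25,360),.155),("backR",(760,365),.155),("frontL",(48,50),.055),("frontR",(733,50),.055),
  ("wingLow",(512,103),.143),("wingUp",(490,195),.173),("barLow",(262,118),.128),("barUp",(262,235),.156),("gapTop",(448,100),.09),("gapBot",(452,290),.14)]:
    print(nm,onz("top",T(*p),z))
X,Y=[onz("top",T(*p),.155) for p in((25,360),(760,365))]; print("width",np.linalg.norm(X-Y))
for nm,p,q in[("bar up top",(262,235),(358,268)),("bar low top",(262,118),(285,300)),("backL",(25,360),(552,315)),("frontL",(48,50),(328,545)),("backR",(760,365),(240,55))]:print(nm,*tri(T(*p),S(*q)))
for n in("top","scene"):
  im=cv2.imread(n+"_raw.png"); h=cv2.cvtColor(im,cv2.COLOR_BGR2HSV); 
  m=cv2.inRange(h,(3,150,40),(14,255,255)); N,_,st,c=cv2.connectedComponentsWithStats(m)
  for i in range(1,N):
    if st[i,4]>25: print(n,st[i],c[i])
```

```text
backL [0.4182 0.2412 0.155 ]
backR [ 0.4259 -0.2156  0.155 ]
frontL [0.6359 0.2498 0.055 ]
frontR [ 0.6459 -0.2122  0.055 ]
wingLow [ 0.5896 -0.0597  0.143 ]
wingUp [ 0.5259 -0.0456  0.173 ]
barLow [0.5792 0.0994 0.128 ]
barUp [0.4999 0.0956 0.156 ]
gapTop [ 0.6008 -0.0204  0.09  ]
gapBot [ 0.4699 -0.0242  0.14  ]
width 0.45688280204611675
bar up top [0.5038 0.0972 0.1275] 0.0002853584466802719
bar low top [0.5764 0.1013 0.1272] 0.006795129307291724
backL [0.4199 0.2421 0.1448] 0.002469576701804655
frontL [0.6348 0.2582 0.0292] 0.01589933158889398
backR [ 0.433  -0.2214  0.144 ] 0.014684311798674077
top [ 125   59   72   33 1231] [160.3526  74.6677]
top [237 160   6  24 128] [239.3984 172.0078]
scene [500  59  12  20  63] [505.      69.0794]
scene [245 204  10   9  26] [249.1154 208.3846]
scene [ 445  268   67  116 3798] [488.9742 345.6314]
scene [171 303  37  37  39] [188.9487 320.8974]
```

```bash
cat >> h.py <<'E'
c28,s28=np.cos(np.radians(28)),np.sin(np.radians(28))
def frame(o,yaw):  # case axes in world: y=(sin yaw,-cos yaw), x=(-cos,-sin)
    x=np.array([-np.cos(yaw),-np.sin(yaw),0]); y=np.array([np.sin(yaw),-np.cos(yaw),0]); z=np.array([0,0,1.])
    u=c28*x+s28*z; n=-s28*x+c28*z; return np.array([*o,.1]),u,y,n
E
python3 - <<'E'
from h import *
st=env.get_state(); print(st["tcp_pos"],[proj(n,st["tcp_pos"]) for n in("top","scene")],[proj(n,[0,0,0]) for n in("top","scene")], [-cam(n)[1].T@cam(n)[2] for n in ("top","scene")])
P,u,y,n=frame((.529,-.003),.019)
def box(c,a,b,e,la,lb,le): return [c+i*a*la/2+j*b*lb/2+k*e*le/2 for i in(-1,1) for j in(-1,1) for k in(-1,1)]
th=.2; w=P+.05*n+.05*y; wa=np.cos(th)*u-np.sin(th)*y; wb=np.cross(n,wa)
W=box(w,wa,wb,n,.064,.012,.032)
foot=.014; bc=P+.032*n; bc=bc-y*0.1
B=box(bc,u,y,n,.06,.014,.036)
out=[]
for nm,x0,y0,dx,dy,k in(("top",230,145,75,50,5.3),("scene",210,170,75,62,5.3)):
    im=cv2.imread(nm+"_raw.png")[y0:y0+dy,x0:x0+dx]; im=cv2.resize(im,None,fx=k,fy=k,interpolation=cv2.INTER_CUBIC); o=im.copy()
    for Q,col in((W,(0,255,0)),(B,(255,0,0))):
        q=[(proj(nm,p)-[x0-.5,y0-.5])*k for p in Q]
        for i in range(8):
            for b in(1,2,4):
                if not i&b: cv2.line(o,tuple(map(int,q[i])),tuple(map(int,q[i|b])),col,1)
    out.append(np.hstack([im,o]))
cv2.imwrite("pics/ov1.png",np.vstack(out)); print(np.vstack(out).shape,w,bc)
E
```

```text
[0.22780145 0.52746006 0.23048592] [array([ 81.28144937, 272.75611124]), array([405.89063669, 223.09206755])] [array([266.97776057, 344.60477363]), array([338.37148882, 184.6148609 ])] [array([0.31373454, 0.01494069, 1.57749206]), array([1.07070973, 1.02794632, 0.9381556 ])]
(594, 796, 3) [ 0.55341928 -0.052545    0.14414738] [0.54212049 0.09726737 0.12825432]
```

View pics/ov1.png

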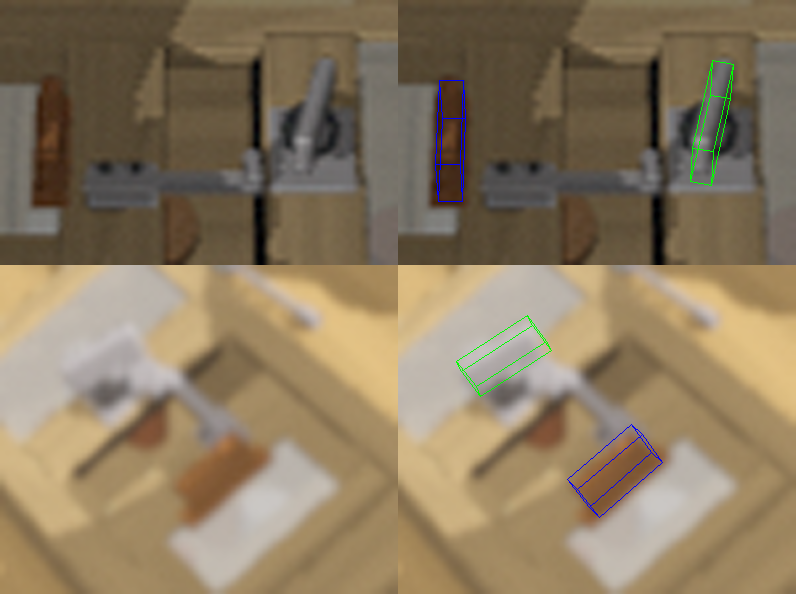

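servo_tool --increments '[{"grip": 1, "x": 0, "y": 0, "z": 0, "roll": -4.9}, {"grip": 1, "x": 0, "y": 0, "z": -5, "roll": -4.9}, {"grip": 1, "x": 0, "y": 0, "z": -5, "roll": -4.9}, {"grip": 1, "x": 0, "y": 0, "z": -5, "roll": -4.9}, {"grip": 1, "x": 0, "y": 0, "z": -5, "roll": -4.9}]' --grip_force 40

```text
clock: 0.52
tcp_pos: [0.2279, 0.5276, 0.2509]
orientation: [-0.0, -0.012, 1.0, -0.0]
wrist_force: [0.3, -0.4, -0.2]
finger_gap: 0.0256
grip_force: 0.0
```

Run:
```python
from h import *
p=(230+307/5.3-.5,145+130/5.3-.5); print(onz("top",p,.1265)); P,u,y,n=frame((.529,-.003),.019); print(P+.03*n+.05*y)
print(env.get_state()["joint_pos"])
```

```text
[ 0.55212403 -0.04948834  0.1265    ]
[ 0.54403155 -0.05272339  0.12648843]
[ 1.02335173e+00  3.09440202e-01  8.86591347e-02  1.35116578e+00
 -1.01793234e-05  9.99370214e-01]
```

servo_tool --increments '[{"grip": 1, "x": -20.5, "y": -26, "z": 0, "roll": 0}, {"grip": 1, "x": -20.5, "y": -26, "z": 0, "roll": 0}, {"grip": 1, "x": -20.5, "y": -26, "z": 0, "roll": 0}, {"grip": 1, "x": -20.5, "y": -26, "z": 0, "roll": 0}, {"grip": 1, "x": -20.5, "y": -26, "z": 0, "roll": 0}]'

```text
clock: 0.93
tcp_pos: [0.3335, 0.3986, 0.2509]
orientation: [-0.0, -0.01, 1.0, -0.0]
wrist_force: [0.2, 0.0, 0.2]
finger_gap: 0.0002
grip_force: 0.0
```

servo_tool --increments '[{"grip": 1, "x": -20.5, "y": -26, "z": 0, "roll": 0}, {"grip": 1, "x": -20.5, "y": -26, "z": 0, "roll": 0}, {"grip": 1, "x": -20.5, "y": -26, "z": 0, "roll": 0}, {"grip": 1, "x": -20.5, "y": -26, "z": 0, "roll": 0}, {"grip": 1, "x": -20.5, "y": -26, "z": 0, "roll": 0}]'

```text
clock: 1.35
tcp_pos: [0.4387, 0.2705, 0.251]
orientation: [-0.0, -0.01, 1.0, -0.0]
wrist_force: [0.5, 0.4, -0.5]
finger_gap: -0.0001
grip_force: 0.0
```

servo_tool --increments '[{"grip": 1, "x": -20.5, "y": -26, "z": 0, "roll": 0}, {"grip": 1, "x": -20.5, "y": -26, "z": 0, "roll": 0}, {"grip": 1, "x": -20.5, "y": -26, "z": 0, "roll": 0}, {"grip": 1, "x": -20.5, "y": -26, "z": 0, "roll": 0}, {"grip": 1, "x": -20.5, "y": -26, "z": 0, "roll": 0}]'

```text
clock: 1.77
tcp_pos: [0.5438, 0.1426, 0.2509]
orientation: [-0.0, -0.01, 1.0, 0.0]
wrist_force: [0.6, 0.7, 0.3]
finger_gap: 0.0002
grip_force: 0.0
```

servo_tool --increments '[{"grip": 1, "z": 25}, {"grip": 1, "z": 25}, {"grip": 1, "z": 25}, {"grip": 1, "z": 20}, {"grip": 1, "z": 10}]'

```text
invalid input at $.increments[0]: expected keys grip, x, y, z, roll
```

servo_tool --increments '[{"grip": 1, "z": 6}, {"grip": 1, "z": 6}, {"grip": 1, "z": 5}, {"grip": 1, "z": 0}]'

```text
invalid input at $.increments[0]: expected keys grip, x, y, z, roll
```

Run:
```python
from h import *
im=env.read_camera("scene")[130:270,185:325,::-1]; cv2.imwrite("pics/s2.png",cv2.resize(im,None,fx=4.2,fy=4.2,interpolation=cv2.INTER_CUBIC))
print((proj("scene",env.get_state()["tcp_pos"])-[185,130])*4.2)
```

```text
[292.87460728 239.55822721]
```

View pics/s2.png

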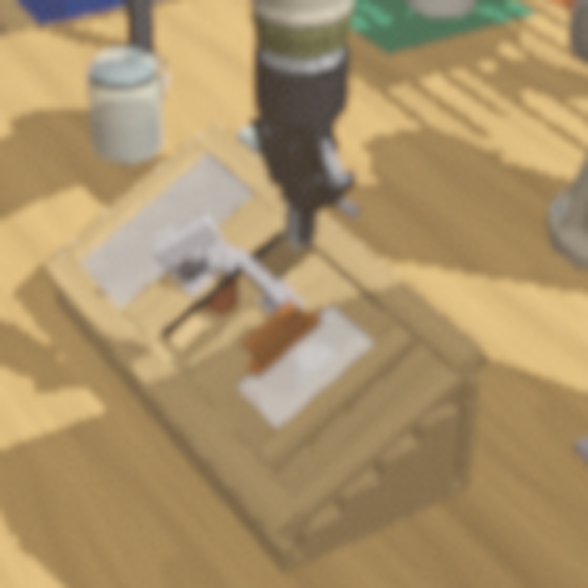

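The move rows need all their keys, so the arm stayed at z = 0.251. The shut fingertip shows at (298, 240) against the predicted (293, 240), so the calibration holds. The bar is at (282, 335). Now I'll descend.

servo_tool --increments '[{"grip": 1, "x": 0, "y": 0, "z": 25, "roll": 0}, {"grip": 1, "x": 0, "y": 0, "z": 25, "roll": 0}, {"grip": 1, "x": 0, "y": 0, "z": 25, "roll": 0}, {"grip": 1, "x": 0, "y": 0, "z": 20, "roll": 0}, {"grip": 1, "x": 0, "y": 0, "z": 10, "roll": 0}]'

```text
clock: 2.23
tcp_pos: [0.5411, 0.1438, 0.143]
orientation: [-0.003, -0.01, 1.0, -0.0]
wrist_force: [0.0, -0.3, 0.5]
finger_gap: -0.0004
grip_force: 0.0
```

servo_tool --increments '[{"grip": 1, "x": 0, "y": 0, "z": 6, "roll": 0}, {"grip": 1, "x": 0, "y": 0, "z": 6, "roll": 0}, {"grip": 1, "x": 0, "y": 0, "z": 4, "roll": 0}, {"grip": 1, "x": 0, "y": -5, "z": 0, "roll": 0}, {"grip": 1, "x": 0, "y": -5, "z": 0, "roll": 0}]'

```text
clock: 2.65
tcp_pos: [0.5439, 0.134, 0.131]
orientation: [0.001, -0.01, 1.0, 0.0]
wrist_force: [0.2, -0.4, -0.2]
finger_gap: 0.0
grip_force: 0.0
```

servo_tool --increments '[{"grip": 1, "x": 0, "y": -4, "z": 0, "roll": 0}, {"grip": 1, "x": 0, "y": -4, "z": 0, "roll": 0}, {"grip": 1, "x": 0, "y": -4, "z": 0, "roll": 0}, {"grip": 1, "x": 0, "y": -4, "z": 0, "roll": 0}, {"grip": 1, "x": 0, "y": -4, "z": 0, "roll": 0}]'

```text
clock: 3.07
tcp_pos: [0.5443, 0.1139, 0.1308]
orientation: [0.001, -0.01, 1.0, 0.0]
wrist_force: [1.1, 1.8, 1.5]
finger_gap: 0.0001
grip_force: 0.9
```

servo_tool --increments '[{"grip": 1, "x": 0, "y": -5, "z": 0, "roll": 0}, {"grip": 1, "x": 0, "y": -5, "z": 0, "roll": 0}, {"grip": 1, "x": 0, "y": -5, "z": 0, "roll": 0}, {"grip": 1, "x": 0, "y": -5, "z": 0, "roll": 0}, {"grip": 1, "x": 0, "y": -5, "z": 0, "roll": 0}]'

```text
clock: 3.48
tcp_pos: [0.5445, 0.0886, 0.1303]
orientation: [0.0, -0.01, 1.0, 0.0]
wrist_force: [1.5, 1.6, 1.6]
finger_gap: -0.0001
grip_force: 0.9
```

servo_tool --increments '[{"grip": 1, "x": 0, "y": -3, "z": 0, "roll": 0}, {"grip": 1, "x": 0, "y": -3, "z": 0, "roll": 0}, {"grip": 1, "x": 0, "y": -3, "z": 0, "roll": 0}, {"grip": 1, "x": 0, "y": -3, "z": 0, "roll": 0}, {"grip": 1, "x": 0, "y": -3, "z": 0, "roll": 0}]'

```text
clock: 3.9
tcp_pos: [0.5447, 0.0739, 0.1302]
orientation: [0.0, -0.01, 1.0, 0.0]
wrist_force: [2.1, 1.5, 0.5]
finger_gap: -0.0001
grip_force: 0.9
```

servo_tool --increments '[{"grip": 1, "x": 0, "y": -2, "z": 0, "roll": 0}, {"grip": 1, "x": 0, "y": -2, "z": 0, "roll": 0}, {"grip": 1, "x": 0, "y": -2, "z": 0, "roll": 0}, {"grip": 1, "x": 0, "y": -2, "z": 0, "roll": 0}, {"grip": 1, "x": 0, "y": -2, "z": 0, "roll": 0}]'

```text
clock: 4.32
tcp_pos: [0.5448, 0.0652, 0.1303]
orientation: [0.0, -0.01, 1.0, 0.001]
wrist_force: [1.1, 7.3, 0.5]
finger_gap: 0.0001
grip_force: 4.1
```

servo_tool --increments '[{"grip": 1, "x": 0, "y": -1.5, "z": 0, "roll": 0}, {"grip": 1, "x": 0, "y": -1.5, "z": 0, "roll": 0}, {"grip": 1, "x": 0, "y": -1.5, "z": 0, "roll": 0}, {"grip": 1, "x": 0, "y": -1.5, "z": 0, "roll": 0}, {"grip": 1, "x": 0, "y": -1.5, "z": 0, "roll": 0}]'

```text
clock: 4.73
tcp_pos: [0.5448, 0.0642, 0.1304]
orientation: [0.0, -0.013, 1.0, 0.008]
wrist_force: [2.5, 32.9, 1.4]
finger_gap: -0.0001
grip_force: 16.3
```

servo_tool --increments '[{"grip": 1, "x": 0, "y": 6, "z": 0, "roll": 0}, {"grip": 1, "x": 0, "y": 8, "z": 0, "roll": 0}, {"grip": 1, "x": 0, "y": 10, "z": -10, "roll": 0}, {"grip": 1, "x": 0, "y": 0, "z": -40, "roll": 0}, {"grip": 1, "x": 0, "y": 0, "z": -40, "roll": 0}]'

```text
clock: 5.15
tcp_pos: [0.5421, 0.0808, 0.2198]
orientation: [-0.003, -0.01, 1.0, -0.0]
wrist_force: [1.4, 0.2, 0.7]
finger_gap: -0.0004
grip_force: 0.0
```

servo_tool --increments '[{"grip": 1, "x": 30, "y": 28, "z": -25, "roll": 0}, {"grip": 1, "x": 30, "y": 28, "z": 0, "roll": 0}, {"grip": 1, "x": 30, "y": 28, "z": 0, "roll": 0}, {"grip": 1, "x": 30, "y": 28, "z": 0, "roll": 0}, {"grip": 1, "x": 0, "y": 0, "z": 0, "roll": 0}]'

```text
clock: 5.57
tcp_pos: [0.4207, 0.1894, 0.2432]
orientation: [-0.001, -0.012, 1.0, 0.0]
wrist_force: [-0.8, -0.5, -0.4]
finger_gap: 0.0002
grip_force: 0.0
```

Run:
```python
from h import *
a=env.read_camera("top")[140:210,210:320,::-1]; b=env.read_camera("scene")[165:235,210:280,::-1]
cv2.imwrite("top1.png",a);cv2.imwrite("pics/p3.png",np.hstack([cv2.resize(a,None,fx=4.4,fy=4.4,interpolation=cv2.INTER_CUBIC),cv2.resize(b,None,fx=4.4,fy=4.4,interpolation=cv2.INTER_CUBIC)]))
print(env.get_state()["tcp_pos"],env.get_state()["joint_pos"])
```

```text
[0.42517049 0.1873364  0.24305564] [ 2.42609840e-01  9.50927696e-02 -1.99275986e-01  1.27534778e+00
 -9.71009042e-04  2.19934641e-01]
```

View pics/p3.png

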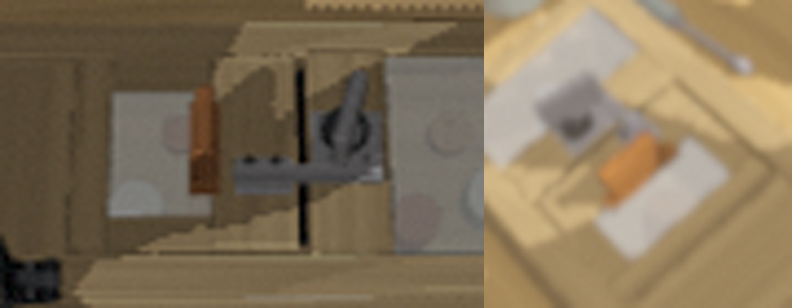

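The top panel shows the pane up against the stile at x = 300. The disc is centred at (344, 130), which puts the axis at about (0.558, -0.050), and the wing's low end is at (358, 72). I'll push that low end around from above, staying clear of the keeper.

```bash
cat > plan.py <<'E'
from h import *
W=np.array([.558,-.0505,.144]); _,u,y,n=frame((0,0),.02)
f=.010
def tgt(th,back=0):
    L=-np.cos(th)*u+np.sin(th)*y; T=np.sin(th)*u+np.cos(th)*y
    C=W+.016*n+.032*L-.006*T
    rho=np.arctan2(-L[1],L[0])+np.radians(9)   # clockwise from +x
    m=np.array([-np.sin(rho),-np.cos(rho),0]); p=C-m*(f+back); p[2]=C[2]-.020
    return p,rho
def tool(rho): # tool y=-m, z down
    yv=np.array([np.sin(rho),np.cos(rho),0]); return np.cross(yv,[0,0,-1]),yv
def torque(F,p,rho):
    m=np.array([-np.sin(rho),-np.cos(rho),0]); C=p+m*f; C[2]+=.02
    return np.cross(C-W,-F)@(-n), np.linalg.norm((C-W)-((C-W)@n)*n)
E
cat > now.py <<'E'
from plan import *
s=env.get_state(); q=s["orientation"]; p=s["tcp_pos"]
a=2*np.arctan2(q[1],q[2]); yv=np.array([np.sin(a),np.cos(a),0]) # y=(2ab,2b^2-1)
print("tcp",p,"rho",np.degrees(a),"F",s["wrist_force"],"tau,r",torque(s["wrist_force"],p.copy(),a))
E
python3 - <<'E'
exec(open("now.py").read())
x,yv=tool(a); P,r=tgt(.2,.015); d=P-p
print("to pre: x %.1f y %.1f z %.1f (mm, before roll)"%(d@x*1e3,d@yv*1e3,-d[2]*1e3),"roll",np.degrees(r-a),P)
prev=tgt(.2,.0); 
d=prev[0]-P; x,yv=tool(r); print("advance",d@x*1e3,d@yv*1e3)
for th in np.arange(.3,2.05,.1):
    c=tgt(th); x,yv=tool(prev[1]); d=(c[0]-prev[0])*1e3
    print("%.1f x %.1f y %.1f z %.1f roll %.1f"%(th,d@x,d@yv,-d[2],np.degrees(c[1]-prev[1])),c[0].round(3)); prev=c
E
```

```text
tcp [0.42517049 0.1873364  0.24305564] rho -1.2991631886488575 F [-0.02874665  0.28804567  0.12493256] tau,r (np.float64(-0.030554378309248672), np.float64(0.2857301113958382))
to pre: x -173.1 y -218.2 z 120.2 (mm, before roll) roll 22.083335264032247 [ 0.60312866 -0.02687878  0.12284392]
advance 8.314980505558729e-14 -15.000000000000032
0.3 x -2.2 y -3.1 z -0.1 roll 6.4 [ 0.599 -0.045  0.123]
0.4 x -2.2 y -3.1 z -0.3 roll 6.3 [ 0.599 -0.048  0.123]
0.5 x -2.2 y -3.1 z -0.4 roll 6.2 [ 0.599 -0.052  0.124]
0.6 x -2.3 y -3.0 z -0.5 roll 6.0 [ 0.599 -0.056  0.124]
0.7 x -2.3 y -3.0 z -0.7 roll 5.9 [ 0.599 -0.06   0.125]
0.8 x -2.3 y -2.9 z -0.8 roll 5.7 [ 0.598 -0.063  0.126]
0.9 x -2.2 y -2.9 z -0.9 roll 5.6 [ 0.597 -0.067  0.127]
1.0 x -2.2 y -2.9 z -1.1 roll 5.5 [ 0.595 -0.07   0.128]
1.1 x -2.1 y -2.8 z -1.2 roll 5.4 [ 0.593 -0.073  0.129]
1.2 x -2.1 y -2.8 z -1.3 roll 5.3 [ 0.591 -0.076  0.13 ]
1.3 x -2.0 y -2.8 z -1.3 roll 5.2 [ 0.589 -0.078  0.131]
1.4 x -2.0 y -2.8 z -1.4 roll 5.1 [ 0.586 -0.081  0.133]
1.5 x -1.9 y -2.8 z -1.5 roll 5.1 [ 0.583 -0.082  0.134]
1.6 x -1.8 y -2.8 z -1.5 roll 5.1 [ 0.58  -0.084  0.136]
1.7 x -1.7 y -2.8 z -1.5 roll 5.1 [ 0.577 -0.085  0.137]
1.8 x -1.7 y -2.8 z -1.5 roll 5.1 [ 0.574 -0.086  0.139]
1.9 x -1.6 y -2.8 z -1.5 roll 5.1 [ 0.571 -0.087  0.14 ]
2.0 x -1.6 y -2.9 z -1.5 roll 5.2 [ 0.568 -0.087  0.142]
```

servo_tool --increments '[{"grip": 1, "x": -21.6, "y": -27.3, "z": 0, "roll": 0}, {"grip": 1, "x": -21.6, "y": -27.3, "z": 0, "roll": 0}, {"grip": 1, "x": -21.6, "y": -27.3, "z": 0, "roll": 0}, {"grip": 1, "x": -21.6, "y": -27.3, "z": 0, "roll": 0}, {"grip": 1, "x": -21.6, "y": -27.3, "z": 0, "roll": 0}]'

```text
clock: 6.08
tcp_pos: [0.5386, 0.0494, 0.2422]
orientation: [0.0, -0.009, 1.0, -0.0]
wrist_force: [0.6, 1.4, 0.6]
finger_gap: 0.0
grip_force: 0.0
```

servo_tool --increments '[{"grip": 1, "x": -21.6, "y": -27.3, "z": 0, "roll": 0}, {"grip": 1, "x": -21.6, "y": -27.3, "z": 0, "roll": 0}, {"grip": 1, "x": -21.6, "y": -27.3, "z": 0, "roll": 0}, {"grip": 1, "x": 0, "y": 0, "z": 10, "roll": 7}, {"grip": 1, "x": 0, "y": 0, "z": 10, "roll": 7}]'

```text
clock: 6.5
tcp_pos: [0.6055, -0.0325, 0.2214]
orientation: [0.0, 0.117, 0.993, -0.0]
wrist_force: [-1.2, 0.2, -0.8]
finger_gap: -0.0002
grip_force: 0.0
```

servo_tool --increments '[{"grip": 1, "x": 0, "y": 0, "z": 15, "roll": 7}, {"grip": 1, "x": 0, "y": 0, "z": 15, "roll": 1}, {"grip": 1, "x": 0, "y": 0, "z": 15, "roll": 0}, {"grip": 1, "x": 0, "y": 0, "z": 5, "roll": 0}, {"grip": 1, "x": 0, "y": 0, "z": 0, "roll": 0}]'

```text
clock: 6.92
tcp_pos: [0.6027, -0.0295, 0.1702]
orientation: [-0.002, 0.182, 0.983, -0.0]
wrist_force: [0.2, -0.4, 0.1]
finger_gap: -0.0002
grip_force: 0.0
```

```bash
python3 now.py
python3 - <<'E'
from h import *
a=env.read_camera("top")[140:210,240:340,::-1]; b=env.read_camera("scene")[145:215,205:285,::-1]
cv2.imwrite("pics/p4.png",np.hstack([cv2.resize(i,None,fx=4.4,fy=4.4,interpolation=cv2.INTER_CUBIC) for i in(a,b)]))
E
```

```text
tcp [ 0.60272853 -0.02951164  0.17024698] rho 20.957786090423905 F [ 0.17726164 -0.42801044  0.06652803] tau,r (np.float64(-0.0076690383226772655), np.float64(0.01835354296648611))
```

View pics/p4.png

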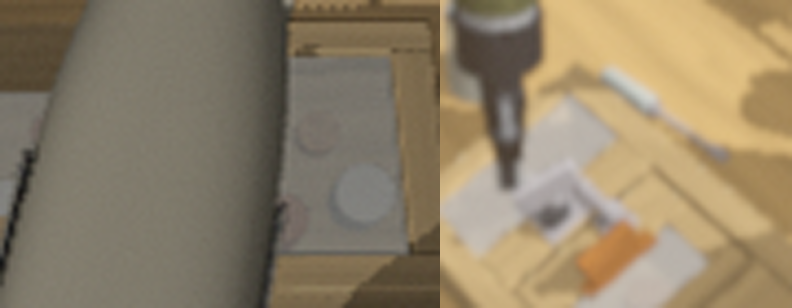

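The top view is blocked by the arm. In the scene panel the fingertip hovers at (508, 185), with the disc and wing at about (555, 205) and nothing touching. I'll go down and then forward onto the wing.

servo_tool --increments '[{"grip": 1, "x": 0, "y": 3, "z": 15, "roll": 0}, {"grip": 1, "x": 0, "y": 0, "z": 15, "roll": 0}, {"grip": 1, "x": 0, "y": 0, "z": 10, "roll": 0}, {"grip": 1, "x": 0, "y": 0, "z": 7, "roll": 0}, {"grip": 1, "x": 0, "y": 0, "z": 0, "roll": 0}]'

```text
clock: 7.43
tcp_pos: [0.6039, -0.0256, 0.124]
orientation: [-0.001, 0.181, 0.983, -0.0]
wrist_force: [-0.8, 0.3, 0.1]
finger_gap: -0.0001
grip_force: 0.0
```

servo_tool --increments '[{"grip": 1, "x": 0, "y": -3, "z": 0, "roll": 0}, {"grip": 1, "x": 0, "y": -3, "z": 0, "roll": 0}, {"grip": 1, "x": 0, "y": -3, "z": 0, "roll": 0}, {"grip": 1, "x": 0, "y": -3, "z": 0, "roll": 0}, {"grip": 1, "x": 0, "y": 0, "z": 0, "roll": 0}]'

```text
clock: 7.85
tcp_pos: [0.6004, -0.0376, 0.1256]
orientation: [0.0, 0.181, 0.983, -0.0]
wrist_force: [-0.5, 0.1, -0.6]
finger_gap: 0.0003
grip_force: 0.0
```

```bash
python3 now.py
```

```text
tcp [ 0.60035635 -0.03759105  0.12557578] rho 20.908182430440853 F [-0.47754385  0.06855124 -0.61791498] tau,r (np.float64(0.0029844736763964706), np.float64(0.03367965594021538))
```

servo_tool --increments '[{"grip": 1, "x": 0, "y": -1.5, "z": 0, "roll": 0}, {"grip": 1, "x": 0, "y": -1.5, "z": 0, "roll": 0}, {"grip": 1, "x": 0, "y": -1.5, "z": 0, "roll": 0}, {"grip": 1, "x": 0, "y": -1.5, "z": 0, "roll": 0}, {"grip": 1, "x": 0, "y": 0, "z": 0, "roll": 0}]'

```text
clock: 8.27
tcp_pos: [0.5989, -0.0407, 0.1252]
orientation: [0.001, 0.18, 0.984, 0.002]
wrist_force: [1.7, 6.5, -0.7]
finger_gap: -0.0003
grip_force: 3.6
```

```bash
python3 now.py
```

```text
tcp [ 0.59888183 -0.04067518  0.12519071] rho 20.796755658096835 F [ 1.73805881  6.52042622 -0.68530678] tau,r (np.float64(0.21065466777982073), np.float64(0.03240551689127273))
```

Contact came where the plan put it. Next I follow the arc with the roll.

servo_tool --increments '[{"grip": 1, "x": -2.2, "y": -3.1, "z": -0.1, "roll": 6.4}, {"grip": 1, "x": -2.2, "y": -3.1, "z": -0.3, "roll": 6.3}, {"grip": 1, "x": -2.2, "y": -3.1, "z": -0.4, "roll": 6.2}, {"grip": 1, "x": -2.3, "y": -3.0, "z": -0.5, "roll": 6.0}, {"grip": 1, "x": 0, "y": 0, "z": 0, "roll": 0}]'

```text
clock: 8.68
tcp_pos: [0.601, -0.0555, 0.1264]
orientation: [0.0, 0.39, 0.921, 0.003]
wrist_force: [5.0, 8.1, -1.1]
finger_gap: -0.0004
grip_force: 4.3
```

```bash
python3 now.py; python3 -c "
from plan import *
print(*tgt(.6))"
```

```text
tcp [ 0.60098245 -0.05552997  0.12638042] rho 45.936300877970716 F [ 4.96222968  8.13125951 -1.08682089] tau,r (np.float64(0.30701575861772357), np.float64(0.03282660225497086))
[ 0.59922532 -0.05594386  0.12413757] 0.7962852706649162
```

servo_tool --increments '[{"grip": 1, "x": -2.3, "y": -3.0, "z": -0.6, "roll": 5.9}, {"grip": 1, "x": -2.3, "y": -2.9, "z": -0.8, "roll": 5.7}, {"grip": 1, "x": -2.2, "y": -2.9, "z": -0.9, "roll": 5.6}, {"grip": 1, "x": -2.2, "y": -2.9, "z": -1.1, "roll": 5.5}, {"grip": 1, "x": 0, "y": 0, "z": 0, "roll": 0}]'

```text
clock: 9.1
tcp_pos: [0.5975, -0.0705, 0.1299]
orientation: [0.001, 0.564, 0.826, 0.002]
wrist_force: [6.8, 4.9, -3.3]
finger_gap: 0.0001
grip_force: 3.9
```

```bash
python3 now.py; python3 -c "
from plan import *
print(*tgt(1.))"
```

```text
tcp [ 0.59749621 -0.07046305  0.12989954] rho 68.6413019992694 F [ 6.82046779  4.91857683 -3.34211633] tau,r (np.float64(0.29796734791175145), np.float64(0.033706406901848014))
[ 0.59499506 -0.06993898  0.12763987] 1.192124522198262
```

servo_tool --increments '[{"grip": 1, "x": -1.1, "y": -1.4, "z": -0.6, "roll": 2.7}, {"grip": 1, "x": -1.1, "y": -1.4, "z": -0.6, "roll": 2.7}, {"grip": 1, "x": -1.1, "y": -1.4, "z": -0.6, "roll": 2.7}, {"grip": 1, "x": -1.1, "y": -1.4, "z": -0.6, "roll": 2.6}, {"grip": 1, "x": 0, "y": 0, "z": 0, "roll": 0}]'

```text
clock: 9.52
tcp_pos: [0.594, -0.0768, 0.1323]
orientation: [0.002, 0.638, 0.77, 0.002]
wrist_force: [7.4, 3.0, -5.0]
finger_gap: -0.0004
grip_force: 4.1
```

```bash
python3 now.py; python3 -c "
from plan import *
print(*tgt(1.2))"
```

```text
tcp [ 0.5939709  -0.07679372  0.13228967] rho 79.23218816217752 F [ 7.41636482  3.01564158 -5.0158499 ] tau,r (np.float64(0.31040992246086074), np.float64(0.03423332406418838))
[ 0.59104902 -0.07576804  0.13005803] 1.3772074455194407
```

servo_tool --increments '[{"grip": 1, "x": -1.0, "y": -1.4, "z": -0.6, "roll": 2.6}, {"grip": 1, "x": -1.0, "y": -1.4, "z": -0.6, "roll": 2.6}, {"grip": 1, "x": -1.0, "y": -1.4, "z": -0.6, "roll": 2.6}, {"grip": 1, "x": 0, "y": 0, "z": 0, "roll": 0}]'

```text
clock: 9.85
tcp_pos: [0.5906, -0.0809, 0.1343]
orientation: [0.002, 0.689, 0.725, 0.002]
wrist_force: [8.0, 1.9, -4.5]
finger_gap: -0.0003
grip_force: 4.1
```

```bash
python3 now.py
```

```text
tcp [ 0.59060661 -0.08093399  0.13428822] rho 87.04750234835646 F [ 8.04222173  1.92573382 -4.48460355] tau,r (np.float64(0.31580286973413413), np.float64(0.03462049297621163))
```

servo_tool --increments '[{"grip": 1, "x": -0.9, "y": -1.4, "z": -0.6, "roll": 2.6}, {"grip": 1, "x": -0.9, "y": -1.4, "z": -0.6, "roll": 2.6}, {"grip": 1, "x": 0, "y": 0, "z": 0, "roll": 0}]'

```text
clock: 10.1
tcp_pos: [0.5881, -0.0833, 0.1355]
orientation: [0.002, 0.721, 0.693, 0.002]
wrist_force: [9.3, 0.5, -4.4]
finger_gap: 0.0003
grip_force: 4.3
```

```bash
python3 now.py
```

```text
tcp [ 0.58808338 -0.08331635  0.1355487 ] rho 92.2620714607818 F [ 9.29740331  0.53125161 -4.35397502] tau,r (np.float64(0.3407856781984209), np.float64(0.03485424321682786))
```

servo_tool --increments '[{"grip": 1, "x": -0.9, "y": -1.4, "z": -0.6, "roll": 2.6}, {"grip": 1, "x": -0.9, "y": -1.4, "z": -0.6, "roll": 2.6}, {"grip": 1, "x": 0, "y": 0, "z": 0, "roll": 0}]'

```text
clock: 10.35
tcp_pos: [0.5857, -0.0854, 0.1369]
orientation: [0.003, 0.752, 0.659, 0.002]
wrist_force: [9.6, -0.9, -4.5]
finger_gap: 0.0001
grip_force: 4.9
```

```bash
python3 now.py
```

```text
tcp [ 0.58570392 -0.08535216  0.13688463] rho 97.47655071142763 F [ 9.61637052 -0.8870182  -4.50773089] tau,r (np.float64(0.34920938407612223), np.float64(0.03509034984252863))
```

servo_tool --increments '[{"grip": 1, "x": -0.9, "y": -1.4, "z": -0.6, "roll": 2.6}, {"grip": 1, "x": 0, "y": 0, "z": 0, "roll": 0}]'

```text
clock: 10.52
tcp_pos: [0.5845, -0.0862, 0.1375]
orientation: [0.003, 0.766, 0.642, 0.002]
wrist_force: [10.0, -0.3, -5.3]
finger_gap: -0.0001
grip_force: 5.2
```

```bash
python3 now.py
```

```text
tcp [ 0.58447079 -0.08624933  0.13753373] rho 100.0709790688936 F [10.00030035 -0.29772418 -5.2773839 ] tau,r (np.float64(0.3840549137320796), np.float64(0.03518414329737294))
```

servo_tool --increments '[{"grip": 1, "x": -0.8, "y": -1.4, "z": -0.6, "roll": 2.6}, {"grip": 1, "x": 0, "y": 0, "z": 0, "roll": 0}]'

```text
clock: 10.68
tcp_pos: [0.5831, -0.0871, 0.1381]
orientation: [0.003, 0.781, 0.625, 0.002]
wrist_force: [10.1, -1.7, -5.6]
finger_gap: -0.0005
grip_force: 5.5
```

```bash
python3 now.py
```

```text
tcp [ 0.58313913 -0.08709547  0.13813918] rho 102.67846123410301 F [10.14492247 -1.65747459 -5.56161019] tau,r (np.float64(0.38858222839251194), np.float64(0.03527480760497035))
```

servo_tool --increments '[{"grip": 1, "x": -0.8, "y": -1.4, "z": -0.6, "roll": 2.6}, {"grip": 1, "x": 0, "y": 0, "z": 0, "roll": 0}]'

```text
clock: 10.85
tcp_pos: [0.5818, -0.0879, 0.1388]
orientation: [0.004, 0.795, 0.607, 0.003]
wrist_force: [11.5, -3.1, -6.6]
finger_gap: -0.0
grip_force: 5.7
```

```bash
python3 now.py
```

```text
tcp [ 0.58178454 -0.08787799  0.13880205] rho 105.29230789438411 F [11.52536995 -3.09864343 -6.56925915] tau,r (np.float64(0.4459714030216044), np.float64(0.03536011434397498))
```

servo_tool --increments '[{"grip": 1, "x": -0.8, "y": -1.4, "z": -0.6, "roll": 2.6}, {"grip": 1, "x": 0, "y": 0, "z": 0, "roll": 0}]'

```text
clock: 11.02
tcp_pos: [0.5804, -0.0887, 0.1394]
orientation: [0.004, 0.809, 0.588, 0.002]
wrist_force: [11.6, -4.7, -6.0]
finger_gap: 0.0002
grip_force: 6.0
```

```bash
python3 now.py
```

```text
tcp [ 0.58035675 -0.08865922  0.13941669] rho 107.90586238095722 F [11.56413868 -4.66151631 -5.97879962] tau,r (np.float64(0.4399659138176561), np.float64(0.03550528141803098))
```

servo_tool --increments '[{"grip": 1, "x": -0.5, "y": -0.9, "z": -0.4, "roll": 1.6}, {"grip": 1, "x": 0, "y": 0, "z": 0, "roll": 0}]'

```text
clock: 11.18
tcp_pos: [0.5795, -0.089, 0.1399]
orientation: [0.004, 0.816, 0.577, 0.003]
wrist_force: [12.1, -4.8, -5.8]
finger_gap: -0.0005
grip_force: 6.2
```

```bash
python3 now.py
```

```text
tcp [ 0.57954141 -0.08904744  0.13988049] rho 109.47145015645619 F [12.14043341 -4.77243405 -5.77420541] tau,r (np.float64(0.4599095663962257), np.float64(0.0355456708302433))
```

servo_tool --increments '[{"grip": 1, "x": -0.5, "y": -0.9, "z": -0.4, "roll": 1.6}, {"grip": 1, "x": 0, "y": 0, "z": 0, "roll": 0}]'

```text
clock: 11.35
tcp_pos: [0.5786, -0.0894, 0.1403]
orientation: [0.004, 0.825, 0.566, 0.003]
wrist_force: [11.6, -5.4, -7.3]
finger_gap: -0.0005
grip_force: 6.4
```

```bash
python3 now.py
```

```text
tcp [ 0.57863811 -0.08944439  0.14029398] rho 111.07892959163472 F [11.56036118 -5.40958903 -7.26757694] tau,r (np.float64(0.47128736494756035), np.float64(0.035607905076649904))
```

servo_tool --increments '[{"grip": 1, "x": -0.5, "y": -0.9, "z": -0.4, "roll": 1.6}, {"grip": 1, "x": 0, "y": 0, "z": 0, "roll": 0}]'

```text
clock: 11.52
tcp_pos: [0.5776, -0.0898, 0.1407]
orientation: [0.005, 0.832, 0.554, 0.003]
wrist_force: [11.2, -5.8, -6.9]
finger_gap: 0.0002
grip_force: 6.6
```

```bash
python3 now.py
```

```text
tcp [ 0.57763767 -0.08982124  0.14070685] rho 112.6898408482591 F [11.1683159  -5.78414445 -6.87966721] tau,r (np.float64(0.4588379348685422), np.float64(0.03567223722323915))
```

servo_tool --increments '[{"grip": 1, "x": -0.5, "y": -0.9, "z": -0.4, "roll": 1.6}, {"grip": 1, "x": 0, "y": 0, "z": 0, "roll": 0}]'

```text
clock: 11.68
tcp_pos: [0.5767, -0.0901, 0.1412]
orientation: [0.005, 0.84, 0.542, 0.003]
wrist_force: [12.6, -7.2, -6.3]
finger_gap: -0.0003
grip_force: 6.6
```

```bash
python3 now.py
```

```text
tcp [ 0.57669511 -0.09013643  0.14120587] rho 114.29453832651959 F [12.57852893 -7.23335307 -6.33822692] tau,r (np.float64(0.5000250908437834), np.float64(0.03570751255179972))
```

servo_tool --increments '[{"grip": 1, "x": -0.5, "y": -0.9, "z": -0.4, "roll": 1.6}, {"grip": 1, "x": 0, "y": 0, "z": 0, "roll": 0}]'

```text
clock: 11.85
tcp_pos: [0.5757, -0.0905, 0.1416]
orientation: [0.005, 0.848, 0.531, 0.003]
wrist_force: [12.1, -7.7, -6.8]
finger_gap: -0.0004
grip_force: 6.9
```

```bash
python3 now.py
```

```text
tcp [ 0.57570615 -0.09046184  0.14159165] rho 115.90241106751174 F [12.08290365 -7.66241608 -6.8335112 ] tau,r (np.float64(0.5007885083937978), np.float64(0.03578058297689359))
```

servo_tool --increments '[{"grip": 1, "x": -0.6, "y": -0.9, "z": -0.4, "roll": 1.6}, {"grip": 1, "x": 0, "y": 0, "z": 0, "roll": 0}]'

```text
clock: 12.02
tcp_pos: [0.5746, -0.0908, 0.142]
orientation: [0.005, 0.855, 0.519, 0.002]
wrist_force: [12.2, -7.5, -6.4]
finger_gap: 0.0003
grip_force: 6.9
```

```bash
python3 now.py
```

```text
tcp [ 0.57457355 -0.09078924  0.1420228 ] rho 117.51438314025192 F [12.19252705 -7.49429458 -6.37926322] tau,r (np.float64(0.5057407064428333), np.float64(0.0358895839464994))
```

servo_tool --increments '[{"grip": 1, "x": -0.6, "y": -0.9, "z": -0.4, "roll": 1.6}, {"grip": 1, "x": 0, "y": 0, "z": 0, "roll": 0}]'

```text
clock: 12.18
tcp_pos: [0.5735, -0.0911, 0.1425]
orientation: [0.005, 0.862, 0.507, 0.002]
wrist_force: [11.2, -9.0, -6.8]
finger_gap: 0.0001
grip_force: 7.0
```

```bash
python3 now.py
```

```text
tcp [ 0.57352402 -0.0910776   0.14245879] rho 119.11997512230731 F [11.15324231 -8.98364707 -6.77488796] tau,r (np.float64(0.49159253406337267), np.float64(0.035991805237755095))
```

```bash
cat > now.py <<'E'
from plan import *
from scipy.optimize import brentq
s=env.get_state(); q=s["orientation"]; p=s["tcp_pos"]
a=2*np.arctan2(q[1],q[2]); m=np.array([-np.sin(a),-np.cos(a),0])
def C(th): return W+.016*n+.032*(-np.cos(th)*u+np.sin(th)*y)-.006*(np.sin(th)*u+np.cos(th)*y)
try: th=brentq(lambda t:(C(t)-p)@m-f,.3,2.6)
except Exception: th=np.nan
c=C(th); F=s["wrist_force"]
print("theta %.3f slide %.1f tau %.3f F"%(th,((c-p)@np.cross(m,[0,0,1]))*1e3,np.cross(c-W,-F)@(-n)),F.round(1),"m.F %.1f"%(-F@m),p.round(4),np.degrees(a).round(1))
E
python3 now.py
python3 - <<'E'
from h import *
b=env.read_camera("scene")[150:215,205:280,::-1]
cv2.imwrite("pics/p5.png",cv2.resize(b,None,fx=8,fy=8,interpolation=cv2.INTER_CUBIC))
E
```

```text
theta 1.739 slide 3.8 tau 0.414 F [11.2 -9.  -6.8] m.F 14.1 [ 0.5735 -0.0911  0.1425] 119.1
```

View pics/p5.png

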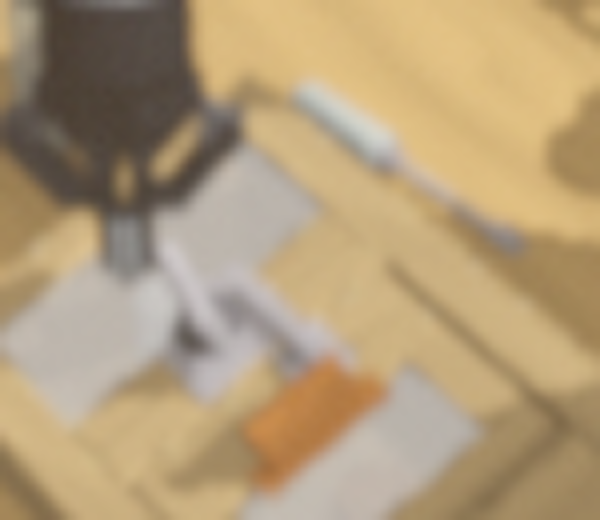

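The scene crop shows the wing from (165, 250) to (225, 330), a little past level, with the finger on its far end at (125, 245). Torque is about 0.41 N m at roughly 1.74 rad and the wing is not firm yet, so I continue.

servo_tool --increments '[{"grip": 1, "x": -0.7, "y": -1.0, "z": -0.4, "roll": 1.4}, {"grip": 1, "x": 0, "y": 0, "z": 0, "roll": 0}]'

```text
clock: 12.4
tcp_pos: [0.5724, -0.0913, 0.1429]
orientation: [0.005, 0.868, 0.496, 0.003]
wrist_force: [12.8, -7.9, -7.2]
finger_gap: -0.0001
grip_force: 7.3
```

```bash
python3 now.py
```

```text
theta 1.770 slide 3.8 tau 0.477 F [12.8 -7.9 -7.2] m.F 15.0 [ 0.5724 -0.0913  0.1429] 120.5
```

servo_tool --increments '[{"grip": 1, "x": -0.7, "y": -1.0, "z": -0.4, "roll": 1.4}, {"grip": 1, "x": 0, "y": 0, "z": 0, "roll": 0}]'

```text
clock: 12.57
tcp_pos: [0.5714, -0.0915, 0.1433]
orientation: [0.005, 0.874, 0.485, 0.003]
wrist_force: [13.5, -8.5, -7.4]
finger_gap: -0.0001
grip_force: 7.6
```

```bash
python3 now.py
```

```text
theta 1.798 slide 3.9 tau 0.508 F [13.5 -8.5 -7.4] m.F 16.0 [ 0.5714 -0.0915  0.1433] 121.9
```

servo_tool --increments '[{"grip": 1, "x": -0.6, "y": -0.8, "z": -0.3, "roll": 1.2}, {"grip": 1, "x": 0, "y": 0, "z": 0, "roll": 0}]'

```text
clock: 12.73
tcp_pos: [0.5706, -0.0916, 0.1436]
orientation: [0.005, 0.879, 0.476, 0.003]
wrist_force: [13.2, -9.5, -7.6]
finger_gap: -0.0001
grip_force: 7.8
```

```bash
python3 now.py
```

```text
theta 1.819 slide 3.9 tau 0.508 F [13.2 -9.5 -7.6] m.F 16.2 [ 0.5706 -0.0916  0.1436] 123.1
```

servo_tool --increments '[{"grip": 1, "x": -0.6, "y": -0.8, "z": -0.3, "roll": 1.2}, {"grip": 1, "x": 0, "y": 0, "z": 0, "roll": 0}]'

```text
clock: 12.9
tcp_pos: [0.5698, -0.0918, 0.1439]
orientation: [0.005, 0.884, 0.467, 0.003]
wrist_force: [13.6, -9.6, -8.5]
finger_gap: 0.0002
grip_force: 8.0
```

```bash
python3 now.py
```

```text
theta 1.840 slide 4.0 tau 0.539 F [13.6 -9.6 -8.5] m.F 16.6 [ 0.5698 -0.0918  0.1439] 124.3
```

servo_tool --increments '[{"grip": 1, "x": -0.6, "y": -0.8, "z": -0.3, "roll": 1.2}, {"grip": 1, "x": 0, "y": 0, "z": 0, "roll": 0}, {"grip": 1, "x": 0, "y": 0, "z": 0, "roll": 0}]'

```text
clock: 13.15
tcp_pos: [0.569, -0.0919, 0.1443]
orientation: [0.005, 0.889, 0.458, 0.003]
wrist_force: [14.4, -10.2, -8.8]
finger_gap: 0.0001
grip_force: 8.2
```

```bash
python3 now.py
```

```text
theta 1.861 slide 4.0 tau 0.576 F [ 14.4 -10.2  -8.8] m.F 17.7 [ 0.569  -0.0919  0.1443] 125.5
```

The wing is going firm at about 0.58 N m and rising. I'll let go here, then check with a light touch on the bar that the pane is home. The hard stop earlier was at TCP y = 0.0642.

servo_tool --increments '[{"grip": 1, "x": 0, "y": 4, "z": 0, "roll": 0}, {"grip": 1, "x": 0, "y": 8, "z": 0, "roll": 0}, {"grip": 1, "x": 0, "y": 8, "z": -20, "roll": 0}, {"grip": 1, "x": 0, "y": 0, "z": -35, "roll": 0}, {"grip": 1, "x": 0, "y": 0, "z": -35, "roll": -7}]'

```text
clock: 13.57
tcp_pos: [0.5783, -0.0996, 0.2325]
orientation: [-0.002, 0.859, 0.513, -0.002]
wrist_force: [0.3, -0.0, 0.1]
finger_gap: -0.0003
grip_force: 0.0
```

servo_tool --increments '[{"grip": 1, "x": 0, "y": 0, "z": 0, "roll": -7}, {"grip": 1, "x": 0, "y": 0, "z": 0, "roll": -7}, {"grip": 1, "x": 0, "y": 0, "z": 0, "roll": -7}, {"grip": 1, "x": 0, "y": 0, "z": 0, "roll": -7}, {"grip": 1, "x": 0, "y": 0, "z": 0, "roll": -7}]'

```text
clock: 13.98
tcp_pos: [0.5792, -0.0996, 0.2331]
orientation: [-0.0, 0.663, 0.749, -0.0]
wrist_force: [0.2, -0.6, 0.3]
finger_gap: 0.0001
grip_force: 0.0
```

servo_tool --increments '[{"grip": 1, "x": 0, "y": 0, "z": 0, "roll": -7}, {"grip": 1, "x": 0, "y": 0, "z": 0, "roll": -7}, {"grip": 1, "x": 0, "y": 0, "z": 0, "roll": -7}, {"grip": 1, "x": 0, "y": 0, "z": 0, "roll": -7}, {"grip": 1, "x": 0, "y": 0, "z": 0, "roll": -7}]'

```text
clock: 14.4
tcp_pos: [0.5791, -0.0996, 0.2329]
orientation: [-0.001, 0.407, 0.913, -0.0]
wrist_force: [0.1, -0.3, 0.3]
finger_gap: 0.0001
grip_force: 0.0
```

servo_tool --increments '[{"grip": 1, "x": 0, "y": 0, "z": 0, "roll": -7}, {"grip": 1, "x": 0, "y": 0, "z": 0, "roll": -7}, {"grip": 1, "x": 0, "y": 0, "z": 0, "roll": -7}, {"grip": 1, "x": 0, "y": 0, "z": 0, "roll": -7}, {"grip": 1, "x": 0, "y": 0, "z": 0, "roll": -7}]'

```text
clock: 14.82
tcp_pos: [0.5791, -0.0996, 0.2329]
orientation: [-0.001, 0.113, 0.994, 0.0]
wrist_force: [-0.2, -0.5, 0.5]
finger_gap: -0.0005
grip_force: 0.0
```

servo_tool --increments '[{"grip": 1, "x": 0, "y": 0, "z": 0, "roll": -7}, {"grip": 1, "x": 0, "y": 0, "z": 0, "roll": -7}, {"grip": 1, "x": 0, "y": 0, "z": 0, "roll": -0.9}, {"grip": 1, "x": 0, "y": 0, "z": 0, "roll": 0}]'

```text
clock: 15.15
tcp_pos: [0.5793, -0.0996, 0.233]
orientation: [-0.0, -0.012, 1.0, 0.0]
wrist_force: [0.1, 0.2, -0.0]
finger_gap: -0.0
grip_force: 0.0
```

Run:
```python
from plan import *
s=env.get_state(); q=s["orientation"]; p=s["tcp_pos"]; a=2*np.arctan2(q[1],q[2]); x,yv=tool(a); d=np.array([.5448,.082,.1304])-p
print(p,np.degrees(a),"x %.1f y %.1f z %.1f"%(d@x*1e3,d@yv*1e3,-d[2]*1e3))
```

```text
[ 0.57925789 -0.09956685  0.23298248] -1.4047582150938123 x 30.0 y 182.4 z 102.6
```

servo_tool --increments '[{"grip": 1, "x": 6, "y": 36.4, "z": 0, "roll": 0}, {"grip": 1, "x": 6, "y": 36.5, "z": 0, "roll": 0}, {"grip": 1, "x": 6, "y": 36.5, "z": 0, "roll": 0}, {"grip": 1, "x": 6, "y": 36.5, "z": 0, "roll": 0}, {"grip": 1, "x": 6, "y": 36.5, "z": 0, "roll": 0}]'

```text
clock: 15.57
tcp_pos: [0.544, 0.0833, 0.2332]
orientation: [-0.0, -0.011, 1.0, 0.0]
wrist_force: [0.4, 1.0, -0.8]
finger_gap: 0.0003
grip_force: 0.0
```

servo_tool --increments '[{"grip": 1, "x": 0, "y": 0, "z": 30, "roll": 0}, {"grip": 1, "x": 0, "y": 0, "z": 30, "roll": 0}, {"grip": 1, "x": 0, "y": 0, "z": 25, "roll": 0}, {"grip": 1, "x": 0, "y": 0, "z": 12, "roll": 0}, {"grip": 1, "x": 0, "y": 0, "z": 5, "roll": 0}]'

```text
clock: 15.98
tcp_pos: [0.5426, 0.0822, 0.1285]
orientation: [-0.002, -0.012, 1.0, 0.0]
wrist_force: [-0.0, 0.6, -0.1]
finger_gap: -0.0002
grip_force: 0.0
```

servo_tool --increments '[{"grip": 1, "x": 0, "y": -4, "z": 0, "roll": 0}, {"grip": 1, "x": 0, "y": -4, "z": 0, "roll": 0}, {"grip": 1, "x": 0, "y": -4, "z": 0, "roll": 0}, {"grip": 1, "x": 0, "y": -3, "z": 0, "roll": 0}, {"grip": 1, "x": 0, "y": 0, "z": 0, "roll": 0}]'

```text
clock: 16.4
tcp_pos: [0.5459, 0.066, 0.1323]
orientation: [0.001, -0.013, 1.0, -0.0]
wrist_force: [-0.9, -0.6, -0.1]
finger_gap: 0.0002
grip_force: 0.0
```

servo_tool --increments '[{"grip": 1, "x": 0, "y": -0.4, "z": 0, "roll": 0}, {"grip": 1, "x": 0, "y": 0, "z": 0, "roll": 0}]'

```text
clock: 16.57
tcp_pos: [0.5453, 0.0664, 0.1317]
orientation: [0.0, -0.013, 1.0, 0.0]
wrist_force: [1.1, 0.3, -0.1]
finger_gap: -0.0001
grip_force: 0.0
```

servo_tool --increments '[{"grip": 1, "x": 0, "y": -0.4, "z": 0, "roll": 0}, {"grip": 1, "x": 0, "y": 0, "z": 0, "roll": 0}]'

```text
clock: 16.73
tcp_pos: [0.545, 0.0662, 0.1313]
orientation: [0.0, -0.013, 1.0, 0.0]
wrist_force: [-0.5, -0.4, 0.6]
finger_gap: -0.0001
grip_force: 0.0
```

servo_tool --increments '[{"grip": 1, "x": 0, "y": -0.4, "z": 0, "roll": 0}, {"grip": 1, "x": 0, "y": 0, "z": 0, "roll": 0}]'

```text
clock: 16.9
tcp_pos: [0.545, 0.0658, 0.1311]
orientation: [-0.0, -0.013, 1.0, 0.0]
wrist_force: [-0.1, 0.0, 0.8]
finger_gap: -0.0001
grip_force: 0.0
```

servo_tool --increments '[{"grip": 1, "x": 0, "y": -0.4, "z": 0, "roll": 0}, {"grip": 1, "x": 0, "y": 0, "z": 0, "roll": 0}]'

```text
clock: 17.07
tcp_pos: [0.545, 0.0654, 0.1311]
orientation: [-0.0, -0.013, 1.0, 0.0]
wrist_force: [-0.0, -1.0, -0.9]
finger_gap: -0.0
grip_force: 0.0
```

servo_tool --increments '[{"grip": 1, "x": 0, "y": -0.4, "z": 0, "roll": 0}, {"grip": 1, "x": 0, "y": 0, "z": 0, "roll": 0}]'

```text
clock: 17.23
tcp_pos: [0.545, 0.0649, 0.1312]
orientation: [0.0, -0.013, 1.0, 0.0]
wrist_force: [-0.6, -0.2, 1.0]
finger_gap: -0.0004
grip_force: 0.0
```

servo_tool --increments '[{"grip": 1, "x": 0, "y": -0.4, "z": 0, "roll": 0}, {"grip": 1, "x": 0, "y": 0, "z": 0, "roll": 0}]'

```text
clock: 17.4
tcp_pos: [0.545, 0.0647, 0.1312]
orientation: [-0.0, -0.013, 1.0, 0.0]
wrist_force: [-0.8, 0.8, 0.2]
finger_gap: 0.0002
grip_force: 0.4
```

servo_tool --increments '[{"grip": 1, "x": 0, "y": -0.4, "z": 0, "roll": 0}, {"grip": 1, "x": 0, "y": 0, "z": 0, "roll": 0}]'

```text
clock: 17.57
tcp_pos: [0.545, 0.0646, 0.1312]
orientation: [0.0, -0.014, 1.0, 0.001]
wrist_force: [0.8, 3.1, 0.6]
finger_gap: 0.0001
grip_force: 1.4
```

```bash
cat > pb.py <<'E'
from h import *
s=env.get_state();q=s["orientation"];p=s["tcp_pos"]
from scipy.spatial.transform import Rotation as R
z=R.from_quat([q[1],q[2],q[3],q[0]]).as_matrix()[:,2]
print("y %.2f mm, at +18mm %.2f"%(p[1]*1e3,(p-z*.018)[1]*1e3),"Fy %.1f grip %.2f"%(s["wrist_force"][1],s["grip_force"]))
E
python3 pb.py
```

```text
y 64.65 mm, at +18mm 64.63 Fy 3.1 grip 1.42
```

servo_tool --increments '[{"grip": 1, "x": 0, "y": -0.6, "z": 0, "roll": 0}, {"grip": 1, "x": 0, "y": 0, "z": 0, "roll": 0}]'

```text
clock: 17.73
tcp_pos: [0.545, 0.0646, 0.1312]
orientation: [0.0, -0.014, 1.0, 0.001]
wrist_force: [0.3, 6.6, 0.3]
finger_gap: -0.0001
grip_force: 2.7
```

```bash
python3 pb.py
```

```text
y 64.60 mm, at +18mm 64.56 Fy 6.6 grip 2.68
```

servo_tool --increments '[{"grip": 1, "x": 0, "y": -0.8, "z": 0, "roll": 0}, {"grip": 1, "x": 0, "y": 0, "z": 0, "roll": 0}]'

```text
clock: 17.9
tcp_pos: [0.5451, 0.0645, 0.1312]
orientation: [0.0, -0.014, 1.0, 0.002]
wrist_force: [0.4, 8.6, 0.6]
finger_gap: -0.0003
grip_force: 4.0
```

```bash
python3 pb.py
```

```text
y 64.54 mm, at +18mm 64.47 Fy 8.6 grip 3.98
```

servo_tool --increments '[{"grip": 1, "x": 0, "y": -0.8, "z": 0, "roll": 0}, {"grip": 1, "x": 0, "y": 0, "z": 0, "roll": 0}]'

```text
clock: 18.07
tcp_pos: [0.545, 0.0645, 0.1312]
orientation: [0.0, -0.014, 1.0, 0.003]
wrist_force: [-0.7, 9.7, -0.3]
finger_gap: -0.0003
grip_force: 5.3
```

```bash
python3 pb.py
```

```text
y 64.51 mm, at +18mm 64.41 Fy 9.7 grip 5.25
```

servo_tool --increments '[{"grip": 1, "x": 0, "y": -1.2, "z": 0, "roll": 0}, {"grip": 1, "x": 0, "y": 0, "z": 0, "roll": 0}]'

```text
clock: 18.23
tcp_pos: [0.545, 0.0644, 0.1313]
orientation: [0.0, -0.015, 1.0, 0.004]
wrist_force: [-0.1, 14.4, 0.4]
finger_gap: -0.0002
grip_force: 7.2
```

```bash
python3 pb.py
```

```text
y 64.42 mm, at +18mm 64.28 Fy 14.4 grip 7.21
```

The bar gives under 0.3 mm up to 14 N and lies on the same line as the earlier hard stop, so the pane is home and held. I'll retreat.

servo_tool --increments '[{"grip": 1, "x": 0, "y": 5, "z": 0, "roll": 0}, {"grip": 1, "x": 0, "y": 12, "z": 0, "roll": 0}, {"grip": 1, "x": 0, "y": 8, "z": -20, "roll": 0}, {"grip": 1, "x": 0, "y": 0, "z": -35, "roll": 0}, {"grip": 1, "x": 0, "y": 0, "z": -35, "roll": 0}]'

```text
clock: 18.65
tcp_pos: [0.5432, 0.0863, 0.2209]
orientation: [-0.002, -0.014, 1.0, -0.0]
wrist_force: [1.5, 0.2, -0.2]
finger_gap: -0.0001
grip_force: 0.0
```

servo_tool --increments '[{"grip": 1, "x": 30, "y": 20, "z": -20, "roll": 0}, {"grip": 1, "x": 30, "y": 20, "z": 0, "roll": 0}, {"grip": 1, "x": 20, "y": 10, "z": 0, "roll": 0}, {"grip": 1, "x": 0, "y": 0, "z": 0, "roll": 0}, {"grip": 1, "x": 0, "y": 0, "z": 0, "roll": 0}]'

```text
clock: 19.07
tcp_pos: [0.4626, 0.1341, 0.2418]
orientation: [0.001, -0.014, 1.0, -0.0]
wrist_force: [0.7, -0.1, -0.2]
finger_gap: -0.0
grip_force: 0.0
```

```bash
python3 -c "
from workcell import env
print(env.hand_in())"
```

```text
the job is handed in; nothing more can be done
None
```

The job is handed in (no verdict came back): the pane was slid up to its seal, then the cam was turned to about 1.86 rad until it went firm at roughly 0.58 N m, a light push on the bar showed the pane home, and the arm is clear of everything.

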